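# Lock the index disc of a bench welding positioner with its pin

### The arm

A 6-joint arm with a two-finger parallel gripper is mounted at the origin on the work surface. World frame = base frame: x ahead of the robot, y to its left, z up, the work surface at z = 0. Lengths are in m, angles in rad, forces in N, time in s.
With the tool pointing down it reaches from about 0.375 to 0.9 m from the base axis. Payload 3.1 kg.
Tool frame: the origin (TCP) lies midway between the tips of the shut fingers; the grasp point (between the pads) lies 19 mm behind it; z points along the fingers, y is the direction in which the jaws open and shut (so a half turn about z gives the same grasp; the last joint's range is limited). The gripper opens to 85 mm and grips with 20 to 120 N. Pads are 22 mm wide; open, the fingers measure 114 mm over their backs; the gripper's body (76 mm by 85 mm) begins 54 mm behind the grasp point. The pads swing forward as they close: fully open they stand 13 mm farther back than shut.
Start: joints at [-1.466, 0.527, 1.433, -0, 1.181, -0.178], TCP at [0.175, -0.6, 0.231] pointing down, gripper open.
Joint ranges: [-3.08, 3.08], [-0.75, 2.2], [0.22, 2.44], [-1.43, 4.57], [0, 2.65], [-2.85, 2.85]. Speed limits (rad/s): [2.79, 2.79, 3.14, 3.14, 3.14, 3.14].

### API

Orientations are given as a unit quaternion [x, y, z, w].
In Python, from station import manip gives the robot as it stands.
- The arm moves only by the tool servo_tool, never from a script. Its argument "increments" is a list of rows, each an object with "hand": the closure, from 0 (fully open) to 1 (shut); "travel": the shift along the tool's x, y, z in mm, a list of three; "yaw": the turn about the tool's z in degrees. A call has 1 to 20 rows; each row shifts and turns the commanded pose from where the row before left it, along the tool's axes as they then stand; what a row does not reach is not made up. A row lasts 1/10 s, in which the tool goes at most 50 mm and 8.59 degrees, less where a joint would pass 70% of its speed; a pose out of reach is approached as far as the arm can. A call with a gripper value outside its range is refused whole. The fingers move at their own pace and stop on an object; "newtons" is the grip in N (left out, the last holds). Time passes only in rows, so rows that do not move let the fingers close. It gives the time, the measured TCP pose, the force and the opening at its end, in the units of the state.
- manip.sense(): the state, without advancing time (a new reading comes with each control period).
- manip.snapshot(name): name is "scene" or "top"; returns a dict with "pixels" (400x640x3 uint8, blue, green, red), "fx", "fy", "cx", "cy" (pixels), "D" ([k1, k2, p1, p2, k3] as OpenCV has them; the pictures are not rectified), "R" (3x3) and "t" (3): a world point X has camera coordinates R X + t. Camera axes: x right, y down, z forward; pixel columns grow to the right and rows downward; lengths in m; the calibration is good to about 2 mm. A picture is of the moment at which its call begins. There is no depth.
- manip.sign_off(): hands the job in, once; it reports no verdict.
The state is a dict: "t": time; "q": joint angles; "qd": joint speeds; "tau": joint torques, N m; "tcp_pos": TCP position; "tool_rot": TCP orientation; "force": force on the tool from outside, world axes, zero at the start; "ft_torque": the same for the moment, N m; "finger_gap": opening from 0.0 (shut) to 1.0 (fully open).
Only numpy, scipy, OpenCV 4.12 (cv2) and the standard library are available. Lean on these libraries where they do the work, as an engineer would, in place of code of your own. Each camera call takes 0.05 s, during which the arm holds its last target.

### The job

Take the headed steel pin from its stand and lower it foot first into the guide hole in the bridge of the welding positioner, and let go so that it stands loosely on the disc. Then turn the disc by its crank handle until the hole in the disc comes under the pin and the pin drops into it, then press the pin home until its head sits on the bridge, and let go. Never force the pin, either by pressing it on the blank disc or by turning on once it is in the hole, and leave the other things on the bench alone.

Things in the scene. Friction and masses are not known exactly. Their poses are not given: they have to be found in the camera images.
- pin_center (a point): Headed steel pin, about 100 g, 68 mm long: round shank 12 mm in diameter, 50 mm long, 3 mm chamfer at the foot; on top a round head 20 mm in diameter, 18 mm high. This point is half-way up on the axis, 34 mm above the foot, 25 mm below mid-head. z runs from foot to head. It starts upright in the stand, foot 10 mm and head 60 to 78 mm above the bench.
- stand: Fixed grey steel block 60 x 60 x 40 mm with one upright hole in its middle, 14 mm in diameter and 30 mm deep, in which the pin stands. Origin at the centre of its underside.
- positioner: Bench welding positioner, fixed. Grey housing 40 mm high, x from -100 to +130 mm, y +-95 mm. Origin on the disc's upright axis at bench height. On its +x side a fixed steel bridge reaches over the disc: 44 mm wide, x from 58 to 128 mm, 58 to 78 mm above the bench. It holds the guide hole. More than 25 N between pin and positioner (disc and bridge too) counts as forcing.
- guide_hole (a point): Centre of the mouth of the guide hole, in the bridge's top face (78 mm above the bench), 75 mm along x from the disc's axis. Upright hole, 13.4 mm in diameter, 3 mm lead-in chamfer, 20 mm deep; the disc lies 4 mm below the bridge. With the pin standing on the blank disc its centre point is 10 mm above this point; fully home, 16 mm below.
- disc_top (a point): Centre of the top face of the steel disc, on the turning axis, 54 mm above the bench; this point is fixed to the housing. The disc is 14 mm thick, 188 mm across, turns with the crank either way (friction about 0.15 N m) and stays where it is left. One upright through hole, 14.5 mm wide, 75 mm from the axis; at the start 0.2 to 1.2 rad anticlockwise, from above, of the guide hole.
- housing_hole (a point): Mouth of the 16 mm hole in the housing, under the disc and straight below the guide hole, 40 mm above the bench. In it sits a stiff friction plug: a pin that drops through the disc rests on it about 16 mm (up to 20 mm) lower than on the blank disc, and the rest of the way, 5 to 10 mm, takes a steady push of about 4 to 10 N until the head meets the bridge.
- crank_grip (a point): Where to grip the crank: middle of its upright round steel handle, 20 mm in diameter, from 64 to 114 mm above the bench (this point at 97), 80 mm from the disc's axis on a 24 mm wide arm that lies on the disc. Crank and disc turn together. x runs from the handle through the axis, roughly to the disc's hole opposite, but the clamp has slipped by up to 0.2 rad either way.
- angle: Bystander: offcut of dark steel angle, 120 x 40 x 40 mm. Origin at the centre of its underside.
- tube: Bystander: offcut of square steel tube 40 x 40 x 90 mm. Origin at the centre of its underside.
- brush: Bystander: hand brush lying on the bench. Origin at the centre of its underside.

How it is judged:
On the way, in this order (a step that is already met when the one before it is completed fails the run):
1. the pin has been let go in the guide hole and stands on the blank disc (horizontal distance between pin_center and guide_hole below 0.005 m and z of pin_center in the frame of guide_hole between 0.005 and 0.014 m and contact force between the fingers and pin below 0.5 N), for 0.2 s.
2. the pin has dropped into the hole of the disc (horizontal distance between pin_center and guide_hole below 0.005 m and z of pin_center in the frame of guide_hole below 0 m), for 0.2 s.
At the end, for the whole second after the job is handed in: The pin stands upright in the guide hole (within 4 mm and 0.15 rad), through the disc, pressed home with its head on the bridge (less than 2.5 mm of gap), at rest (horizontal distance between pin_center and guide_hole below 0.004 m and z of pin_center in the frame of guide_hole below -0.0135 m and angle between pin_center's own z axis and vertical below 0.15 rad and linear speed of pin below 0.02 m/s); the robot touches nothing.
It fails at once if the pin is forced: more than 25 N between the pin and the positioner (contact force between positioner and pin above 25 N).
It fails at once if a bystander is pushed more than 20 mm (distance of any of angle, tube, brush from where it was at the start of the episode above 0.02 m).
It also fails if it takes over 72 s, if anything falls off the work surface, if the arm or the gripper's body presses on something with over 40 N, if the wrist force passes 120 N, or if a joint passes its speed limit or range.

## Working session

There is one attempt and no reset: what is moved stays moved. The work goes in short steps, Python scripts to look and compute and a tool call to move; the robot and the scene stay as the last step left them, time stands still between calls to the robot, and variables do not carry over. Pictures are saved under pics/ and viewed, and the job is handed in when it is done.

Besides the shell and the picture viewer there is one more tool, called after "Call:" in YAML: its name, and indented under it one key for each argument. servo_tool: Moves the arm, as the interface text tells. Its arguments: {"type":"object","properties":{"increments":{"type":"array","items":{"type":"object","properties":{"hand":{"type":"number"},"travel":{"type":"array","items":{"type":"number"}},"yaw":{"type":"number"}}}},"newtons":{"type":"number"}},"required":["increments"]}

```bash
mkdir -p pics; ls; python3 - <<'E'
from station import manip
import cv2
s=manip.sense();print(s)
for n in("scene","top"):
    d=manip.snapshot(n);cv2.imwrite(f"pics/{n}0.png",d["pixels"])
    print(n,d["fx"],d["fy"],d["cx"],d["cy"],d["D"],d["R"],d["t"])
E
```

```text
pics
{'t': 0.0, 'q': array([-1.46551270e+00,  5.28465319e-01,  1.43390523e+00,  4.98423510e-05,
        1.18135589e+00, -1.78473767e-01]), 'qd': array([ 0.00194358,  0.0020968 , -0.00093769,  0.00040784,  0.00029748,
        0.00016905]), 'tau': array([ 2.68511103e-04, -4.42349696e+01, -1.78027314e+01, -1.97132949e-04,
        8.37496365e-03, -1.98491148e-05]), 'tcp_pos': array([ 0.17496033, -0.59927988,  0.23033318]), 'tool_rot': array([ 9.89952868e-01,  1.41393710e-01,  6.20638542e-05, -1.06533445e-03]), 'force': array([0.36737067, 0.21623337, 0.49405843]), 'ft_torque': array([-0.01735039,  0.03025738,  0.00332968]), 'finger_gap': 1.004914143753739}
scene 408.0356830079509 408.0356830079509 316.7370376883273 198.1786953394596 [-0.0112355  0.         0.         0.         0.       ] [[ 0.54851885  0.83612636  0.00444773]
 [ 0.54890812 -0.35607402 -0.75624809]
 [-0.63073524  0.41725773 -0.65426986]] [-0.40841221 -0.22106942  1.45218194]
top 465.93958049668 465.93958049668 316.1869245708262 196.4236676545785 [-0.12973587  0.          0.          0.          0.        ] [[-0.00984276 -0.99988125  0.0118577 ]
 [-0.99637889  0.00880539 -0.08456702]
 [ 0.08445257 -0.01264714 -0.99634724]] [0.10091793 0.60270685 1.29577916]
```

View pics/scene0.png

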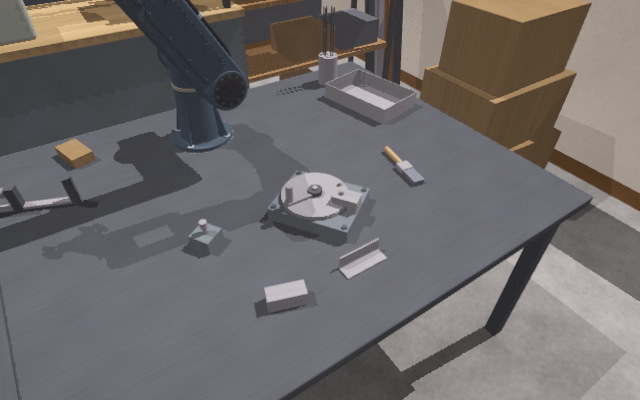

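View pics/top0.png

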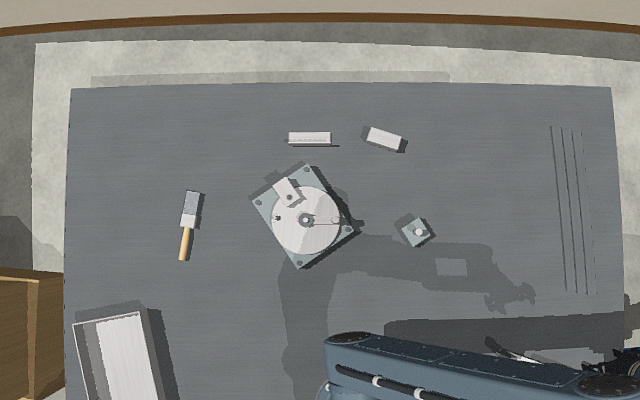

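The top view shows the stand and pin near (417,231), the disc centre near (306,219) with the bridge at (290,192), and the crank handle near (347,222). The brush, angle and tube are well clear of these. I'll zoom in next.

```bash
python3 - <<'E'
import cv2
a=cv2.imread("pics/top0.png")
c=cv2.resize(a[155:275,240:360],None,fx=6.6,fy=5,interpolation=cv2.INTER_CUBIC)
c=cv2.resize(a[155:275,240:360],(600,600),interpolation=cv2.INTER_CUBIC);cv2.imwrite("pics/tz.png",c)
c=cv2.resize(a[205:255,390:440],(600,600),interpolation=cv2.INTER_CUBIC);cv2.imwrite("pics/tp.png",c)
a=cv2.imread("pics/scene0.png")
c=cv2.resize(a[160:250,180:380],(800,360),interpolation=cv2.INTER_CUBIC);cv2.imwrite("pics/sz.png",c)
E
```

```text
(no output)
```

View pics/tz.png

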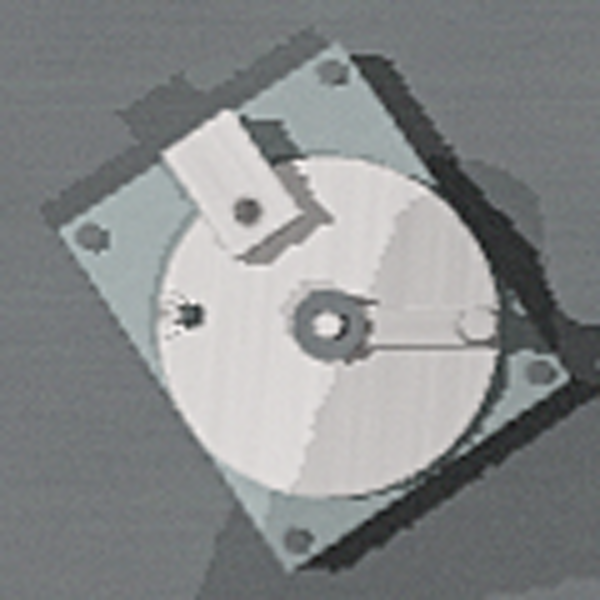

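View pics/tp.png

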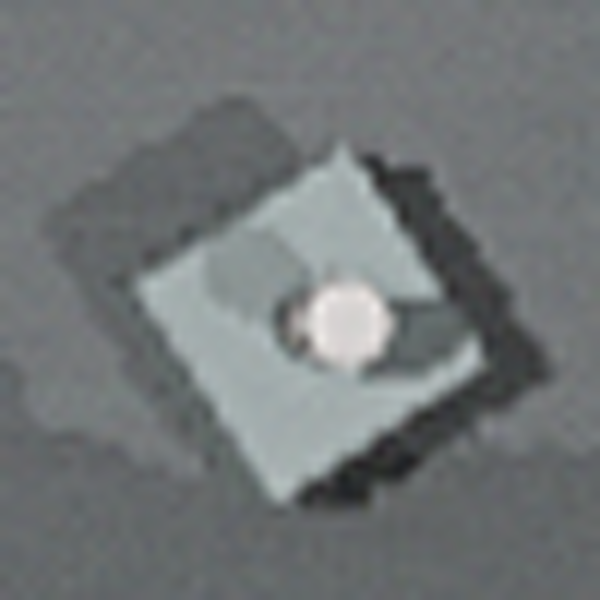

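View pics/sz.png

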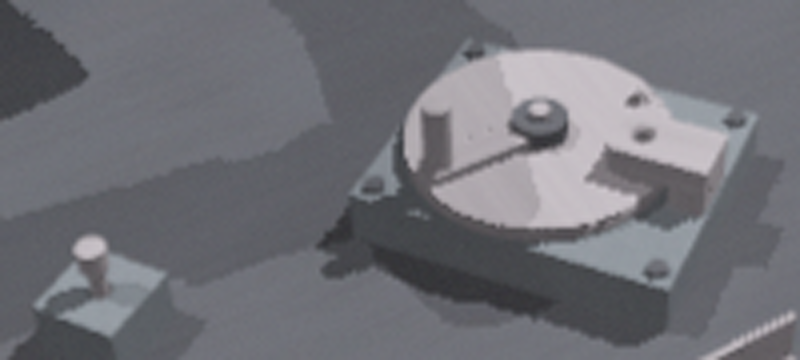

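```bash
cat > h.py <<'E'
import numpy as np,cv2
from station import manip
def ray(d,px):
    K=np.array([[d["fx"],0,d["cx"]],[0,d["fy"],d["cy"]],[0,0,1]])
    u=cv2.undistortPoints(np.array(px,float).reshape(-1,1,2),K,np.array(d["D"])).reshape(-1,2)
    r=np.c_[u,np.ones(len(u))]@d["R"]; c=-d["R"].T@d["t"]
    return c,r
def onz(d,px,z):
    c,r=ray(d,px); return c+r*((z-c[2])/r[:,2])[:,None]
def proj(d,X):
    K=np.array([[d["fx"],0,d["cx"]],[0,d["fy"],d["cy"]],[0,0,1]])
    return cv2.projectPoints(np.array(X,float).reshape(-1,3),cv2.Rodrigues(np.array(d["R"]))[0],np.array(d["t"]),K,np.array(d["D"]))[0].reshape(-1,2)
E
python3 - <<'E'
from h import *
import pickle
T=manip.snapshot("top");S=manip.snapshot("scene");pickle.dump((T,S),open("v0.pkl","wb"))
def cz(x,y,s,ox,oy):return [(x+.5)/s-.5+ox,(y+.5)/s-.5+oy]
top={"head":(cz(347,325,12,390,205),.078),"handle":(cz(476,325,5,240,155),.114),"guide":(cz(247,211,5,240,155),.078),"dhole":(cz(190,315,5,240,155),.054),"disc":(cz(329,326,5,240,155),.054)}
# refine by masks
P=T["pixels"];g=cv2.cvtColor(P,cv2.COLOR_BGR2GRAY).astype(float)
def cen(b,x0,x1,y0,y1,lo,hi):
    w=np.clip((g[y0:y1,x0:x1]-lo)/(hi-lo),0,1);yy,xx=np.mgrid[y0:y1,x0:x1];return (w*xx).sum()/w.sum(),(w*yy).sum()/w.sum(),w.sum()
m=((g>195)&True).astype(np.uint8)
n,l,st,ce=cv2.connectedComponentsWithStats(m)
for i in range(1,n):
    if st[i,4]>15 and 240<ce[i,0]<440 and 150<ce[i,1]<280: print(st[i],ce[i])
# disc ellipse: bright contour
sc={"head":(cz(91,248,4,180,160),.078),"handle":(cz(436,113,4,180,160),.114),"guide":(cz(644,133,4,180,160),.078),"dhole":(cz(638,100,4,180,160),.054),"disc":(cz(530,141,4,180,160),.054)}
R={}
for k in top:
    a=onz(T,[top[k][0]],top[k][1])[0];b=onz(S,[sc[k][0]],sc[k][1])[0]
    R[k]=a;print(k,a.round(4),b.round(4))
    c1,r1=ray(T,[top[k][0]]);c2,r2=ray(S,[sc[k][0]])
    A=np.c_[r1[0],-r2[0]];s=np.linalg.lstsq(A,c2-c1,rcond=None)[0];print("   tri",((c1+s[0]*r1[0]+c2+s[1]*r2[0])/2).round(4))
d=R["disc"][:2]
for k in("handle","guide","dhole"):
    v=R[k][:2]-d;print(k,np.hypot(*v),np.arctan2(v[1],v[0]))
E
```

```text
[ 272  177   54   77 1972] [292.63387424 214.18052738]
[314 216   6   8  20] [315.75 220.8 ]
[305 225  34  29 264] [319.46969697 240.20454545]
[416 229   6   6  32] [418.5 231.5]
head [ 0.5002 -0.1822  0.078 ] [ 0.4999 -0.1792  0.078 ]
   tri [ 0.5007 -0.1806  0.0795]
handle [0.5344 0.048  0.114 ] [0.541  0.0459 0.114 ]
   tri [0.5349 0.0484 0.1087]
guide [0.5988 0.1699 0.078 ] [0.5967 0.1734 0.078 ]
   tri [0.599  0.1705 0.0809]
dhole [0.5434 0.2028 0.054 ] [0.5422 0.2087 0.054 ]
   tri [0.5445 0.2043 0.0573]
disc [0.5367 0.1261 0.054 ] [0.5382 0.1198 0.054 ]
   tri [0.5356 0.1242 0.0502]
handle 0.07811599812413324 -1.6001237405806432
guide 0.07600059649806737 0.6147191580168797
dhole 0.07702819469494786 1.483097226693609
```

Call:
servo_tool:
  increments:
    - {"hand": 0,"yaw": -8.2}
    - {"hand": 0,"yaw": -8.2}
    - {"hand": 0,"yaw": -8.2}
    - {"hand": 0,"yaw": -8.2}
    - {"hand": 0,"yaw": -8.2}
    - {"hand": 0,"yaw": -8.2}
    - {"hand": 0,"yaw": -8.2}
    - {"hand": 0,"yaw": -8.2}
    - {"hand": 0,"yaw": -8.1}
    - {"hand": 0}
  newtons: 30

```text
schema error: expected keys hand, travel, yaw
```

```bash
python3 - <<'E'
from h import *
import pickle
T,S=pickle.load(open("v0.pkl","rb"))
c=np.array([[345,145],[485,345],[282,503],[135,290]])
p=(c+.5)/12-.5+[390,205]
w=onz(T,p,.04);print(w.round(4),w.mean(0),[np.linalg.norm(w[i]-w[i-1]) for i in range(4)])
# housing corners z=.04 top crop
c=np.array([[335,40],[570,375],[292,572],[60,230]])
p=(c+.5)/5-.5+[240,155]
w=onz(T,p,.04);print(w.round(4),[np.linalg.norm(w[i]-w[i-1]) for i in range(4)])
m=w.mean(0)[:2];u=(w[0]+w[3]-w[1]-w[2])[:2];u/=np.linalg.norm(u);print("axis",m-u*.015,"ang",np.arctan2(u[1],u[0]),"guide",m+u*.06)
E
```

```text
[[ 0.5427 -0.1917  0.04  ]
 [ 0.4953 -0.2239  0.04  ]
 [ 0.4592 -0.1747  0.04  ]
 [ 0.5094 -0.141   0.04  ]] [ 0.5016348  -0.18280327  0.04      ] [np.float64(0.06063941186402862), np.float64(0.05727103538437621), np.float64(0.06104135944861655), np.float64(0.06044656088702466)]
[[ 0.6983  0.1216  0.04  ]
 [ 0.5085 -0.0081  0.04  ]
 [ 0.4008  0.1479  0.04  ]
 [ 0.5922  0.2766  0.04  ]] [np.float64(0.1878670404801648), np.float64(0.22991084304538595), np.float64(0.1895319623913976), np.float64(0.23064560532117293)]
axis [0.53752985 0.12608638] ang 0.5954980728091617 guide [0.59962004 0.16815547]
```

Call:
servo_tool:
  increments:
    - {"hand": 0,"travel": [0,0,0],"yaw": -8.2}
    - {"hand": 0,"travel": [0,0,0],"yaw": -8.2}
    - {"hand": 0,"travel": [0,0,0],"yaw": -8.2}
    - {"hand": 0,"travel": [0,0,0],"yaw": -8.2}
    - {"hand": 0,"travel": [0,0,0],"yaw": -8.2}
    - {"hand": 0,"travel": [0,0,0],"yaw": -8.2}
    - {"hand": 0,"travel": [0,0,0],"yaw": -8.2}
    - {"hand": 0,"travel": [0,0,0],"yaw": -8.2}
    - {"hand": 0,"travel": [0,0,0],"yaw": -8.1}
    - {"hand": 0,"travel": [0,0,0],"yaw": 0}
  newtons: 30

```text
t: 1.2
tcp_pos: [0.175, -0.5998, 0.231]
tool_rot: [0.707, 0.707, 0.0, -0.0]
force: [-0.8, 0.1, -0.7]
finger_gap: 0.998
```

Call:
servo_tool:
  increments:
    - {"hand": 0,"travel": [16,12.5,0],"yaw": 0}
    - {"hand": 0,"travel": [32,25,0],"yaw": 0}
    - {"hand": 0,"travel": [32,25,0],"yaw": 0}
    - {"hand": 0,"travel": [32,25,0],"yaw": 0}
    - {"hand": 0,"travel": [32,25,0],"yaw": 0}
    - {"hand": 0,"travel": [32,25,0],"yaw": 0}
    - {"hand": 0,"travel": [32,25,0],"yaw": 0}
    - {"hand": 0,"travel": [32,25,0],"yaw": 0}
    - {"hand": 0,"travel": [32,25,0],"yaw": 0}
    - {"hand": 0,"travel": [32,25,0],"yaw": 0}
    - {"hand": 0,"travel": [32,25,0],"yaw": 0}
    - {"hand": 0,"travel": [32,25,0],"yaw": 0}
    - {"hand": 0,"travel": [32,25,0],"yaw": 0}
    - {"hand": 0,"travel": [16,12.5,0],"yaw": 0}
    - {"hand": 0,"travel": [2,0.5,0],"yaw": 0}
    - {"hand": 0,"travel": [0,0,0],"yaw": 0}

```text
t: 2.8
tcp_pos: [0.5007, -0.1818, 0.2312]
tool_rot: [0.707, 0.707, -0.0, -0.0]
force: [-0.4, 0.1, -0.0]
finger_gap: 1.003
```

Call:
servo_tool:
  increments:
    - {"hand": 0,"travel": [0,0,15],"yaw": 0}
    - {"hand": 0,"travel": [0,0,30],"yaw": 0}
    - {"hand": 0,"travel": [0,0,30],"yaw": 0}
    - {"hand": 0,"travel": [0,0,30],"yaw": 0}
    - {"hand": 0,"travel": [0,0,25],"yaw": 0}
    - {"hand": 0,"travel": [0,0,20],"yaw": 0}
    - {"hand": 0,"travel": [0,0,20],"yaw": 0}
    - {"hand": 0,"travel": [0,0,10],"yaw": 0}
    - {"hand": 0,"travel": [0,0,0],"yaw": 0}

```text
t: 3.7
tcp_pos: [0.4995, -0.1828, 0.0502]
tool_rot: [0.708, 0.706, -0.0, -0.001]
force: [-0.8, -0.5, -0.5]
finger_gap: 1.001
```

```bash
python3 - <<'E'
from h import *
for n,(x,y) in(("top",(370,180)),("scene",(150,180))):
    P=manip.snapshot(n)["pixels"];cv2.imwrite(f"pics/{n}1.png",cv2.resize(P[y:y+100,x:x+100],(600,600),interpolation=cv2.INTER_CUBIC))
E
```

```text
(no output)
```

View pics/scene1.png

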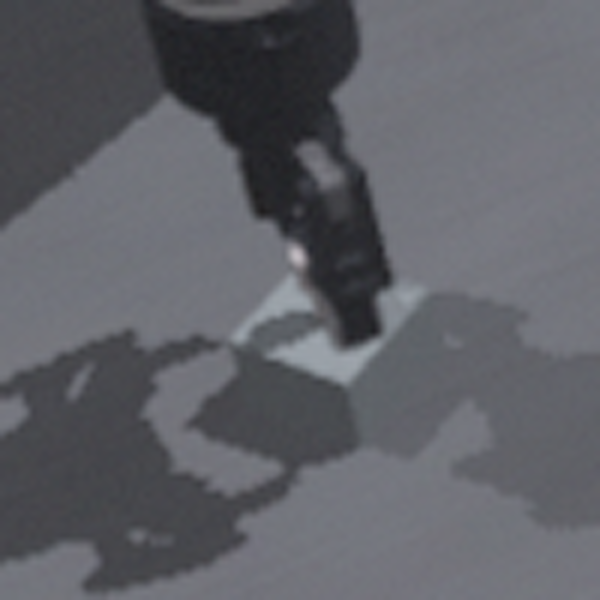

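The near finger (crop ~(350,250)) stands in front of the pin. The lit edge of the head shows at (297,255), between the fingers, so I'll close.

Call:
servo_tool:
  increments:
    - {"hand": 0.4,"travel": [0,0,0],"yaw": 0}
    - {"hand": 0.7,"travel": [0,0,0],"yaw": 0}
    - {"hand": 1,"travel": [0,0,0],"yaw": 0}
    - {"hand": 1,"travel": [0,0,0],"yaw": 0}
    - {"hand": 1,"travel": [0,0,0],"yaw": 0}
    - {"hand": 1,"travel": [0,0,0],"yaw": 0}
    - {"hand": 1,"travel": [0,0,0],"yaw": 0}
    - {"hand": 1,"travel": [0,0,0],"yaw": 0}
  newtons: 30

```text
t: 4.6
tcp_pos: [0.5011, -0.1823, 0.0517]
tool_rot: [0.707, 0.707, 0.0, 0.0]
force: [-1.1, 0.5, 5.0]
finger_gap: 0.22
```

Call:
servo_tool:
  increments:
    - {"hand": 1,"travel": [0,0,-5],"yaw": 0}
    - {"hand": 1,"travel": [0,0,-15],"yaw": 0}
    - {"hand": 1,"travel": [0,0,-20],"yaw": 0}
    - {"hand": 1,"travel": [0,0,-30],"yaw": 0}
    - {"hand": 1,"travel": [0,0,-30],"yaw": 0}
    - {"hand": 1,"travel": [0,0,-20],"yaw": 0}
    - {"hand": 1,"travel": [0,0,0],"yaw": 0}

```text
t: 5.3
tcp_pos: [0.5023, -0.183, 0.1738]
tool_rot: [0.707, 0.707, 0.001, 0.003]
force: [0.2, -0.1, -1.0]
finger_gap: 0.222
```

```bash
python3 - <<'E'
from h import *
for n,(x,y) in(("scene",(150,140)),):
    P=manip.snapshot(n)["pixels"];cv2.imwrite(f"pics/{n}2.png",cv2.resize(P[y:y+100,x:x+100],(600,600),interpolation=cv2.INTER_CUBIC))
s=manip.sense();print(s["tcp_pos"],s["force"],s["finger_gap"])
E
```

```text
[ 0.50122133 -0.18241064  0.17209751] [ 0.35452936 -0.09113738 -1.95448637] 0.21817540082353118
```

View pics/scene2.png

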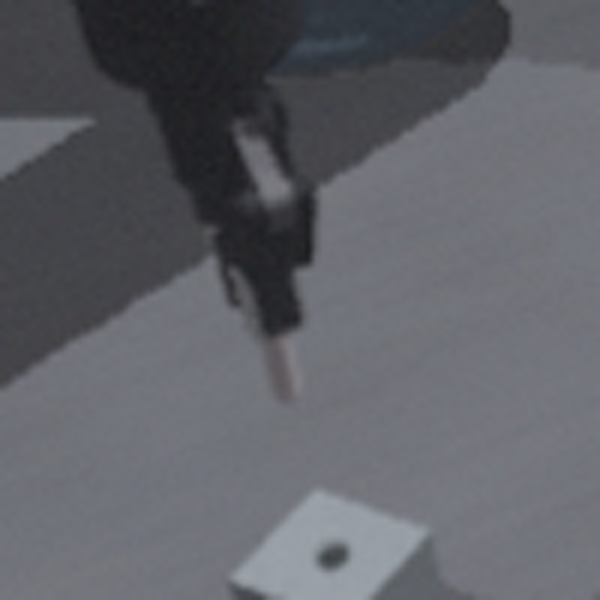

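```bash
python3 - <<'E'
from h import *
import pickle
T,S=pickle.load(open("v0.pkl","rb"))
print(((np.array(proj(S,[[.5012,-.1824,.131],[.5012,-.1824,.153],[.5012,-.1824,.04]]))-[150,140])*6).round(0))
print(onz(S,[[(335.5)/6-.5+150,556.5/6-.5+140]],.04),onz(S,[[(288.5)/6-.5+150,402.5/6-.5+140]],.133))
E
```

```text
[[284. 399.]
 [273. 357.]
 [324. 559.]]
[[ 0.50002676 -0.17821801  0.04      ]] [[ 0.50411124 -0.18243703  0.133     ]]
```

Call:
servo_tool:
  increments:
    - {"hand": 1,"travel": [0,0,-30],"yaw": 0}
    - {"hand": 1,"travel": [19,5,0],"yaw": 0}
    - {"hand": 1,"travel": [39,11,0],"yaw": 0}
    - {"hand": 1,"travel": [39,11,0],"yaw": 0}
    - {"hand": 1,"travel": [39,11,0],"yaw": 0}
    - {"hand": 1,"travel": [39,11,0],"yaw": 0}
    - {"hand": 1,"travel": [39,11,0],"yaw": 0}
    - {"hand": 1,"travel": [39,11,0],"yaw": 0}
    - {"hand": 1,"travel": [39,11,0],"yaw": 0}
    - {"hand": 1,"travel": [39,11,0],"yaw": 0}
    - {"hand": 1,"travel": [20,6,0],"yaw": 0}
    - {"hand": 1,"travel": [0,0,30],"yaw": 0}
    - {"hand": 1,"travel": [0,0,30],"yaw": 0}
    - {"hand": 1,"travel": [0,0,12],"yaw": 0}
    - {"hand": 1,"travel": [0,0,0],"yaw": 0}
    - {"hand": 1,"travel": [0,0,0],"yaw": 0}

```text
t: 6.95
tcp_pos: [0.6002, 0.1685, 0.129]
tool_rot: [0.708, 0.707, -0.0, -0.0]
force: [0.0, -0.2, -0.6]
finger_gap: 0.223
```

```bash
cat > look.py <<'E'
from h import *
import sys
k=sys.argv[1]
for n,(x,y,w,h) in(("scene",(290,140,80,80)),("top",(250,150,80,80))):
    P=manip.snapshot(n)["pixels"];cv2.imwrite(f"pics/{n}{k}.png",P)
    c=cv2.resize(P[y:y+h,x:x+w],(560,560),interpolation=cv2.INTER_CUBIC)
    cv2.imwrite(f"pics/{n}{k}z.png",c)
s=manip.sense();print(s["t"],s["tcp_pos"],s["force"],s["finger_gap"])
E
python3 look.py 3
```

```text
7.05 [0.60114327 0.168586   0.1304829 ] [ 0.06361614  0.29565849 -0.89065991] 0.22078613809243913
```

View pics/scene3z.png

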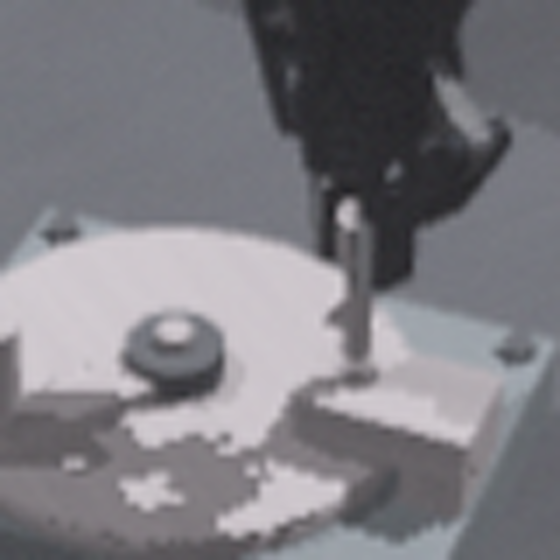

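View pics/top3z.png

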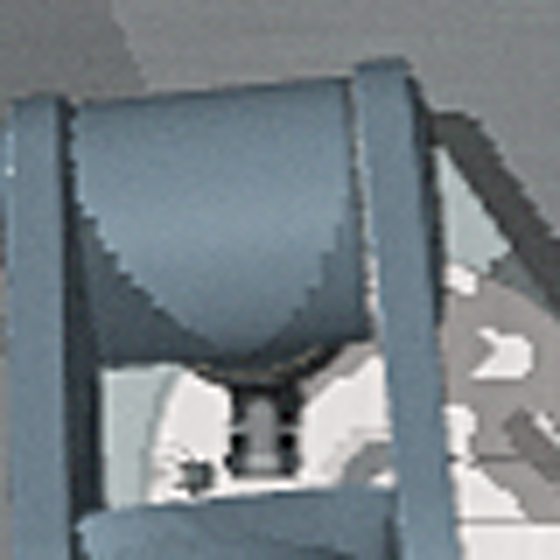

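```bash
python3 - <<'E'
from h import *
import pickle
T,S=pickle.load(open("v0.pkl","rb"))
print(proj(S,[[.5992,.169,.078],[.5992,.169,.089],[.6042,.169,.089],[.5992,.174,.089]]))
P=cv2.imread("pics/scene3.png");cv2.imwrite("pics/s3zz.png",cv2.resize(P[165:200,325:360],(700,700),interpolation=cv2.INTER_CUBIC))
E
```

```text
[[339.83380003 193.95291012]
 [340.005091   190.80104626]
 [341.10566931 191.81322893]
 [341.5272802  190.14793915]]
```

View pics/s3zz.png

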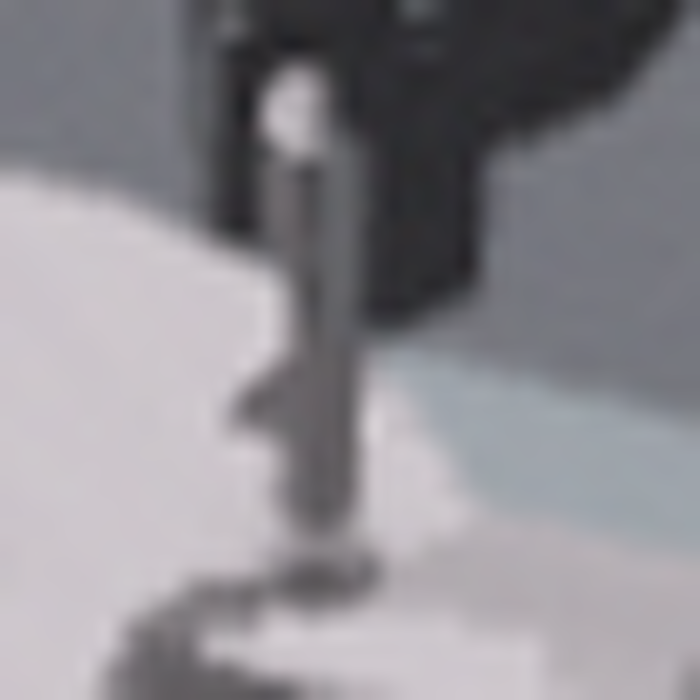

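Call:
servo_tool:
  increments:
    - {"hand": 1,"travel": [1.2,-1,0],"yaw": 0}
    - {"hand": 1,"travel": [0,0,3],"yaw": 0}
    - {"hand": 1,"travel": [0,0,3],"yaw": 0}
    - {"hand": 1,"travel": [0,0,3],"yaw": 0}
    - {"hand": 1,"travel": [0,0,3],"yaw": 0}
    - {"hand": 1,"travel": [0,0,1],"yaw": 0}
    - {"hand": 1,"travel": [0,0,1],"yaw": 0}
    - {"hand": 1,"travel": [0,0,1],"yaw": 0}
    - {"hand": 1,"travel": [0,0,0],"yaw": 0}

```text
t: 7.95
tcp_pos: [0.5992, 0.1699, 0.1142]
tool_rot: [0.707, 0.707, 0.0, 0.0]
force: [0.4, 0.3, -1.5]
finger_gap: 0.221
```

Call:
servo_tool:
  increments:
    - {"hand": 1,"travel": [0,0,1],"yaw": 0}
    - {"hand": 1,"travel": [0,0,1],"yaw": 0}
    - {"hand": 1,"travel": [0,0,1],"yaw": 0}
    - {"hand": 1,"travel": [0,0,1],"yaw": 0}
    - {"hand": 1,"travel": [0,0,0],"yaw": 0}

```text
t: 8.45
tcp_pos: [0.5992, 0.1699, 0.1102]
tool_rot: [0.707, 0.707, 0.0, 0.0]
force: [1.1, -1.0, -0.8]
finger_gap: 0.216
```

Call:
servo_tool:
  increments:
    - {"hand": 1,"travel": [0,0,1.5],"yaw": 0}
    - {"hand": 1,"travel": [0,0,1.5],"yaw": 0}
    - {"hand": 1,"travel": [0,0,1.5],"yaw": 0}
    - {"hand": 1,"travel": [0,0,1.5],"yaw": 0}
    - {"hand": 1,"travel": [0,0,0],"yaw": 0}

```text
t: 8.95
tcp_pos: [0.5991, 0.1699, 0.104]
tool_rot: [0.707, 0.707, -0.0, 0.0]
force: [0.4, -1.0, -2.3]
finger_gap: 0.223
```

Call:
servo_tool:
  increments:
    - {"hand": 1,"travel": [0,0,1.5],"yaw": 0}
    - {"hand": 1,"travel": [0,0,1.5],"yaw": 0}
    - {"hand": 1,"travel": [0,0,1.5],"yaw": 0}
    - {"hand": 1,"travel": [0,0,1],"yaw": 0}
    - {"hand": 1,"travel": [0,0,0],"yaw": 0}

```text
t: 9.45
tcp_pos: [0.5992, 0.1699, 0.0987]
tool_rot: [0.707, 0.707, 0.0, 0.0]
force: [1.4, -0.8, -0.5]
finger_gap: 0.22
```

```bash
python3 look.py 4
```

```text
9.55 [0.59915852 0.16991522 0.09867353] [ 0.69993073 -1.66768085 -0.83233191] 0.22242299515388717
```

View pics/scene4z.png

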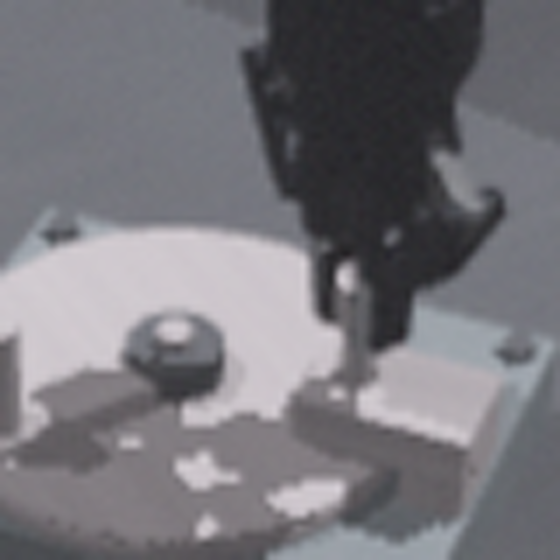

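The shank (crop ~(355,340)) now goes into the hole in the bridge. The foot is about 3 mm above the disc, so I'll lower it gently to contact.

Call:
servo_tool:
  increments:
    - {"hand": 1,"travel": [0,0,1],"yaw": 0}
    - {"hand": 1,"travel": [0,0,0.5],"yaw": 0}
    - {"hand": 1,"travel": [0,0,0.5],"yaw": 0}
    - {"hand": 1,"travel": [0,0,0],"yaw": 0}

```text
t: 9.95
tcp_pos: [0.5992, 0.1699, 0.0969]
tool_rot: [0.707, 0.707, 0.0, 0.0]
force: [2.0, -1.2, -0.3]
finger_gap: 0.222
```

Call:
servo_tool:
  increments:
    - {"hand": 1,"travel": [0,0,0.5],"yaw": 0}
    - {"hand": 1,"travel": [0,0,0.3],"yaw": 0}
    - {"hand": 1,"travel": [0,0,0],"yaw": 0}

```text
t: 10.25
tcp_pos: [0.5992, 0.1699, 0.096]
tool_rot: [0.707, 0.707, 0.0, 0.0]
force: [1.5, -1.4, -0.7]
finger_gap: 0.221
```

Call:
servo_tool:
  increments:
    - {"hand": 0.6,"travel": [0,0,0],"yaw": 0}
    - {"hand": 0.4,"travel": [0,0,0],"yaw": 0}
    - {"hand": 0.2,"travel": [0,0,0],"yaw": 0}
    - {"hand": 0,"travel": [0,0,0],"yaw": 0}
    - {"hand": 0,"travel": [0,0,0],"yaw": 0}
    - {"hand": 0,"travel": [0,0,0],"yaw": 0}
    - {"hand": 0,"travel": [0,0,0],"yaw": 0}

```text
t: 10.95
tcp_pos: [0.599, 0.17, 0.096]
tool_rot: [0.707, 0.707, -0.0, -0.0]
force: [-0.1, 0.6, -0.2]
finger_gap: 1.003
```

```bash
python3 look.py 5
```

```text
11.05 [0.59905982 0.16994633 0.09601528] [ 0.86080633 -0.67751143 -0.86993453] 0.9990485774808363
```

View pics/scene5z.png

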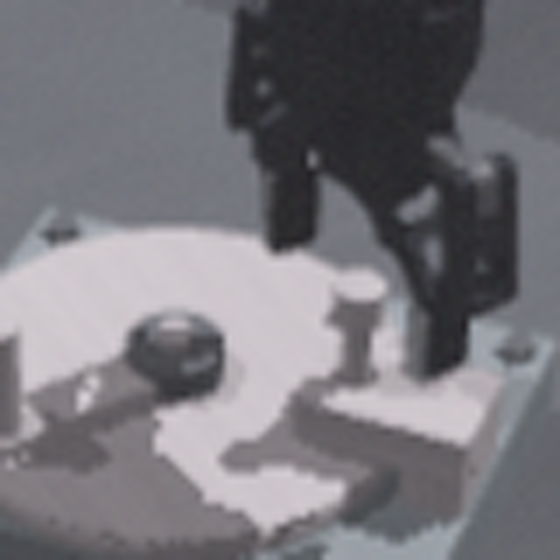

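Call:
servo_tool:
  increments:
    - {"hand": 0,"travel": [0,0,-10],"yaw": 0}
    - {"hand": 0,"travel": [0,0,-30],"yaw": 0}
    - {"hand": 0,"travel": [0,0,-40],"yaw": 0}
    - {"hand": 0,"travel": [-13,-6.5,0],"yaw": 0}
    - {"hand": 0,"travel": [-30,-15,0],"yaw": 0}
    - {"hand": 0,"travel": [-35,-20,0],"yaw": 0}
    - {"hand": 0,"travel": [-30,-15,0],"yaw": 0}
    - {"hand": 0,"travel": [-15,-8,0],"yaw": 0}
    - {"hand": 0,"travel": [0,0,0],"yaw": 1.8}
    - {"hand": 0,"travel": [0,0,10],"yaw": 0}
    - {"hand": 0,"travel": [0,0,20],"yaw": 0}
    - {"hand": 0,"travel": [0,0,0],"yaw": 0}

```text
t: 12.25
tcp_pos: [0.5328, 0.0476, 0.1436]
tool_rot: [0.718, 0.696, -0.002, -0.002]
force: [0.2, 0.1, -0.4]
finger_gap: 1.001
```

```bash
sed -i 's/290,140,80,80/265,140,100,100/;s/250,150,80,80/290,170,80,80/' look.py; python3 look.py 6
```

```text
12.35 [0.53432609 0.0474985  0.14539076] [-0.10463277  0.20459372  1.13003343] 1.0008665221201558
```

View pics/scene6z.png

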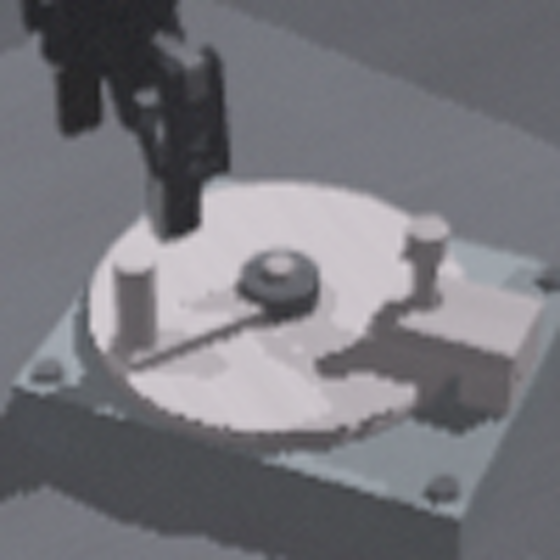

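View pics/top6.png

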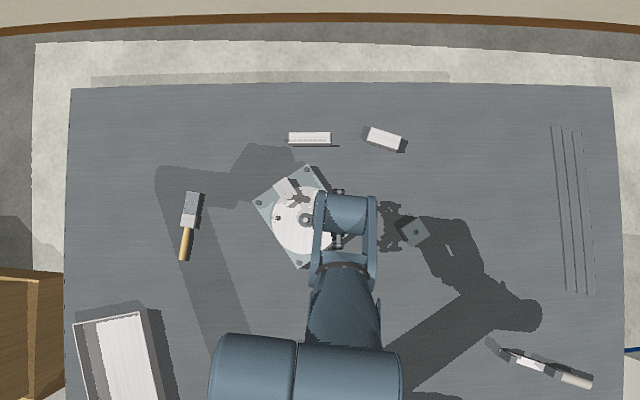

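The pin stands on its own in the guide at scene crop (428,230). The open fingertips straddle the handle (135,265). I'll descend and grip it.

Call:
servo_tool:
  increments:
    - {"hand": 0,"travel": [0,0,10],"yaw": 0}
    - {"hand": 0,"travel": [0,0,20],"yaw": 0}
    - {"hand": 0,"travel": [0,0,20],"yaw": 0}
    - {"hand": 0,"travel": [0,0,16],"yaw": 0}
    - {"hand": 0,"travel": [0,0,0],"yaw": 0}
    - {"hand": 0.4,"travel": [0,0,0],"yaw": 0}
    - {"hand": 0.7,"travel": [0,0,0],"yaw": 0}
    - {"hand": 1,"travel": [0,0,0],"yaw": 0}
    - {"hand": 1,"travel": [0,0,0],"yaw": 0}
    - {"hand": 1,"travel": [0,0,0],"yaw": 0}
    - {"hand": 1,"travel": [0,0,0],"yaw": 0}
    - {"hand": 1,"travel": [0,0,0],"yaw": 0}
  newtons: 30

```text
t: 13.55
tcp_pos: [0.5353, 0.0469, 0.0808]
tool_rot: [0.718, 0.696, 0.001, 0.001]
force: [0.0, -0.5, 6.6]
finger_gap: 0.22
```

```bash
python3 look.py 7
```

```text
13.65 [0.53531062 0.04685509 0.08083227] [-0.43489291 -0.69037046  5.8777585 ] 0.22445100111974797
```

View pics/scene7z.png

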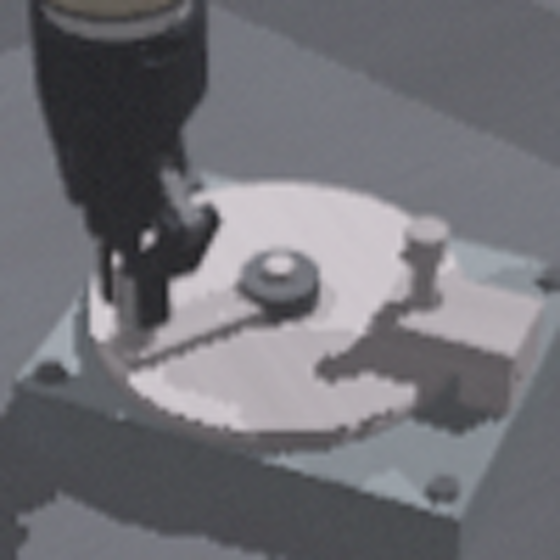

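Call:
servo_tool:
  increments:
    - {"hand": 1,"travel": [0.02,-1.4,0],"yaw": 1}
    - {"hand": 1,"travel": [0.08,-3.49,0],"yaw": 2.5}
    - {"hand": 1,"travel": [0.08,-3.49,0],"yaw": 2.5}
    - {"hand": 1,"travel": [0.08,-3.49,0],"yaw": 2.5}
    - {"hand": 1,"travel": [0.08,-3.49,0],"yaw": 2.5}
    - {"hand": 1,"travel": [0,0,0],"yaw": 0}

```text
t: 14.25
tcp_pos: [0.5197, 0.0489, 0.0808]
tool_rot: [0.782, 0.623, 0.001, 0.001]
force: [-0.0, -0.3, 6.7]
finger_gap: 0.222
```

Call:
servo_tool:
  increments:
    - {"hand": 1,"travel": [0.08,-3.49,0],"yaw": 2.5}
    - {"hand": 1,"travel": [0.08,-3.49,0],"yaw": 2.5}
    - {"hand": 1,"travel": [0.08,-3.49,0],"yaw": 2.5}
    - {"hand": 1,"travel": [0.08,-3.49,0],"yaw": 2.5}
    - {"hand": 1,"travel": [0.08,-3.49,0],"yaw": 2.5}
    - {"hand": 1,"travel": [0.08,-3.49,0],"yaw": 2.5}
    - {"hand": 1,"travel": [0.08,-3.49,0],"yaw": 2.5}
    - {"hand": 1,"travel": [0.08,-3.49,0],"yaw": 2.5}
    - {"hand": 1,"travel": [0.08,-3.49,0],"yaw": 2.5}
    - {"hand": 1,"travel": [0.08,-3.49,0],"yaw": 2.5}
    - {"hand": 1,"travel": [0.08,-3.49,0],"yaw": 2.5}
    - {"hand": 1,"travel": [0,0,0],"yaw": 0}

```text
t: 15.45
tcp_pos: [0.4856, 0.066, 0.0808]
tool_rot: [0.908, 0.42, 0.001, 0.0]
force: [-0.7, -0.1, 8.3]
finger_gap: 0.219
```

```bash
python3 look.py 8
```

```text
15.55 [0.48561909 0.06598365 0.08079743] [-0.07627682  0.13295082  7.83217941] 0.224670719282699
```

View pics/scene8z.png

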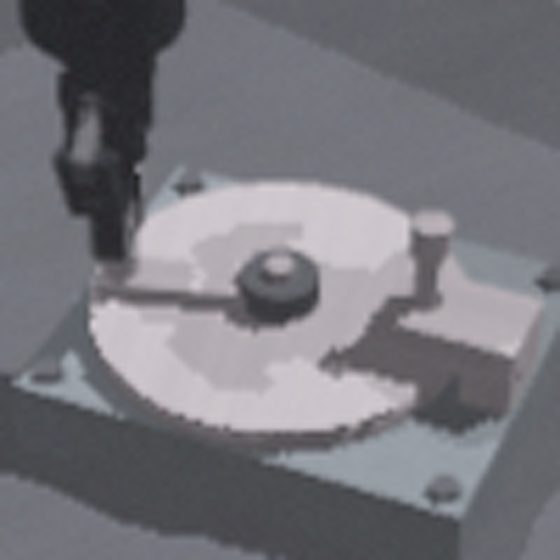

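View pics/top8.png

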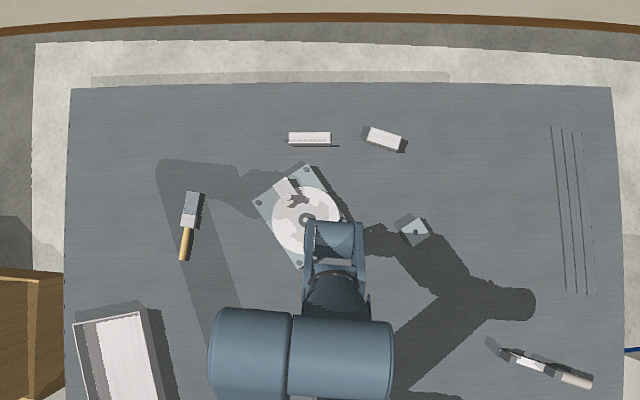

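```bash
cat > chk.py <<'E'
from h import *
import sys
P=manip.snapshot("scene")["pixels"];cv2.imwrite(f"pics/c{sys.argv[1]}.png",P)
Q=cv2.imread("pics/scene8.png")
t=Q[176:188,337:347]
r=cv2.matchTemplate(P[170:205,330:354],t,cv2.TM_CCOEFF_NORMED);_,v,_,l=cv2.minMaxLoc(r)
s=manip.sense();print("shift",l[0]-7,l[1]-6,"score",round(v,3),s["tcp_pos"].round(4),s["force"].round(1),s["ft_torque"].round(2),s["t"])
E
python3 chk.py a
```

```text
shift 0 0 score 0.998 [0.4856 0.066  0.0808] [-1.4 -0.4  7.7] [-0.04  0.05 -0.11] 15.6
```

Call:
servo_tool:
  increments:
    - {"hand": 1,"travel": [0.01,-1.4,0],"yaw": 1}
    - {"hand": 1,"travel": [0.01,-1.4,0],"yaw": 1}
    - {"hand": 1,"travel": [0.01,-1.4,0],"yaw": 1}
    - {"hand": 1,"travel": [0.01,-1.4,0],"yaw": 1}
    - {"hand": 1,"travel": [0.01,-1.4,0],"yaw": 1}
    - {"hand": 1,"travel": [0.01,-1.4,0],"yaw": 1}
    - {"hand": 1,"travel": [0,0,0],"yaw": 0}

```text
t: 16.3
tcp_pos: [0.4798, 0.0715, 0.0808]
tool_rot: [0.928, 0.372, 0.001, 0.001]
force: [-0.1, -1.4, 7.7]
finger_gap: 0.223
```

```bash
python3 chk.py b
```

```text
shift 0 0 score 0.989 [0.4798 0.0715 0.0808] [-0.4 -1.1  7.2] [-0.21  0.08 -0.1 ] 16.35
```

Call:
servo_tool:
  increments:
    - {"hand": 1,"travel": [0,-0.56,0],"yaw": 0.4}
    - {"hand": 1,"travel": [0,-0.56,0],"yaw": 0.4}
    - {"hand": 1,"travel": [0,-0.56,0],"yaw": 0.4}
    - {"hand": 1,"travel": [0,0,0],"yaw": 0}

```text
t: 16.75
tcp_pos: [0.4787, 0.0726, 0.0808]
tool_rot: [0.932, 0.362, 0.001, 0.001]
force: [-0.7, -0.8, 7.5]
finger_gap: 0.225
```

```bash
python3 chk.py c
```

```text
shift 0 0 score 0.982 [0.4787 0.0726 0.0808] [-0.5 -1.5  8.2] [-0.2   0.07 -0.02] 16.8
```

Call:
servo_tool:
  increments:
    - {"hand": 1,"travel": [0,-0.56,0],"yaw": 0.4}
    - {"hand": 1,"travel": [0,-0.56,0],"yaw": 0.4}
    - {"hand": 1,"travel": [0,0,0],"yaw": 0}

```text
t: 17.1
tcp_pos: [0.4779, 0.0735, 0.0808]
tool_rot: [0.935, 0.356, 0.001, 0.001]
force: [0.1, -1.6, 7.8]
finger_gap: 0.224
```

```bash
python3 chk.py d
```

```text
shift 0 0 score 0.98 [0.4779 0.0735 0.0808] [-0.8 -1.3  7.8] [-0.22  0.02  0.03] 17.15
```

Total so far is 46.5° (0.81 rad). The expected angle is about 50°.

Call:
servo_tool:
  increments:
    - {"hand": 1,"travel": [0,-0.56,0],"yaw": 0.4}
    - {"hand": 1,"travel": [0,-0.56,0],"yaw": 0.4}
    - {"hand": 1,"travel": [0,0,0],"yaw": 0}

```text
t: 17.45
tcp_pos: [0.4772, 0.0743, 0.0808]
tool_rot: [0.937, 0.349, 0.001, 0.001]
force: [-0.5, -2.2, 7.6]
finger_gap: 0.226
```

```bash
python3 chk.py e
```

```text
shift 0 0 score 0.98 [0.4772 0.0743 0.0808] [-1.  -0.9  7.3] [-0.25  0.05 -0.04] 17.5
```

Call:
servo_tool:
  increments:
    - {"hand": 1,"travel": [0,-0.56,0],"yaw": 0.4}
    - {"hand": 1,"travel": [0,-0.56,0],"yaw": 0.4}
    - {"hand": 1,"travel": [0,0,0],"yaw": 0}

```text
t: 17.8
tcp_pos: [0.4765, 0.0751, 0.0808]
tool_rot: [0.939, 0.343, 0.001, 0.001]
force: [-0.2, -1.7, 7.0]
finger_gap: 0.224
```

```bash
python3 chk.py f
```

```text
shift 0 0 score 0.98 [0.4765 0.0752 0.0808] [-0.4 -1.6  8. ] [-0.24  0.05  0.05] 17.85
```

Call:
servo_tool:
  increments:
    - {"hand": 1,"travel": [0,-0.56,0],"yaw": 0.4}
    - {"hand": 1,"travel": [0,-0.56,0],"yaw": 0.4}
    - {"hand": 1,"travel": [0,0,0],"yaw": 0}

```text
t: 18.15
tcp_pos: [0.4757, 0.076, 0.0808]
tool_rot: [0.942, 0.336, 0.001, 0.001]
force: [-0.3, -1.8, 7.3]
finger_gap: 0.223
```

```bash
python3 chk.py g
```

```text
shift -1 5 score 0.708 [0.4757 0.076  0.0808] [-0.7 -1.6  6.7] [-0.24  0.06  0.05] 18.2
```

Call:
servo_tool:
  increments:
    - {"hand": 1,"travel": [0,-0.56,0],"yaw": 0.4}
    - {"hand": 1,"travel": [0,0,0],"yaw": 0}

```text
t: 18.4
tcp_pos: [0.4754, 0.0765, 0.0808]
tool_rot: [0.943, 0.333, 0.001, 0.001]
force: [0.3, -1.5, 7.2]
finger_gap: 0.222
```

```bash
python3 chk.py h
```

```text
shift -1 6 score 0.578 [0.4754 0.0765 0.0808] [ 0.2 -1.1  6.8] [-0.19  0.01  0.01] 18.45
```

```bash
python3 - <<'E'
import cv2
P=cv2.imread("pics/ch.png");cv2.imwrite("pics/chz.png",cv2.resize(P[150:210,310:370],(600,600),interpolation=cv2.INTER_CUBIC))
E
```

```text
(no output)
```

View pics/chz.png

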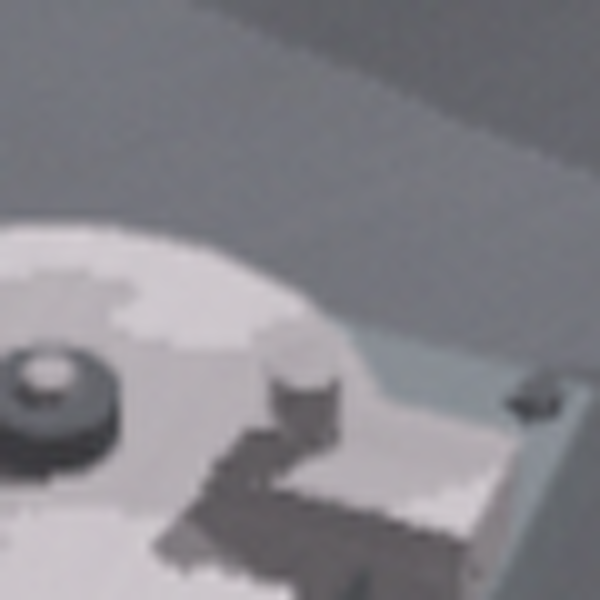

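The pin has dropped: its head is now about 6 px lower, at crop (305,345), and the crank force stayed small. I'll release the handle, retreat, shut the fingers and go above the pin.

Call:
servo_tool:
  increments:
    - {"hand": 0.6,"travel": [0,0,0],"yaw": 0}
    - {"hand": 0.3,"travel": [0,0,0],"yaw": 0}
    - {"hand": 0,"travel": [0,0,0],"yaw": 0}
    - {"hand": 0,"travel": [0,0,0],"yaw": 0}
    - {"hand": 0,"travel": [0,0,0],"yaw": 0}
    - {"hand": 0,"travel": [0,0,-10],"yaw": 0}
    - {"hand": 0,"travel": [0,0,-30],"yaw": 0}
    - {"hand": 0,"travel": [0,0,-40],"yaw": 0}
    - {"hand": 1,"travel": [0,0,-20],"yaw": 0}
    - {"hand": 1,"travel": [15,0.5,0],"yaw": 0}
    - {"hand": 1,"travel": [35,1.2,0],"yaw": 0}
    - {"hand": 1,"travel": [40,1.4,0],"yaw": 0}
    - {"hand": 1,"travel": [35,1.2,0],"yaw": 0}
    - {"hand": 1,"travel": [20,0.7,0],"yaw": 0}
    - {"hand": 1,"travel": [9.6,0.3,0],"yaw": 0}
    - {"hand": 1,"travel": [0,0,0],"yaw": 0}
    - {"hand": 1,"travel": [0,0,0],"yaw": 0}
    - {"hand": 1,"travel": [0,0,0],"yaw": 0}

```text
t: 20.25
tcp_pos: [0.5971, 0.169, 0.18]
tool_rot: [0.943, 0.332, -0.001, -0.0]
force: [0.3, 0.8, 0.0]
finger_gap: -0.001
```

```bash
python3 look.py 9
```

```text
20.35 [0.59757506 0.16902709 0.18015111] [ 0.02686857 -0.59822123 -0.1540527 ] 0.001122300145718652
```

View pics/scene9z.png

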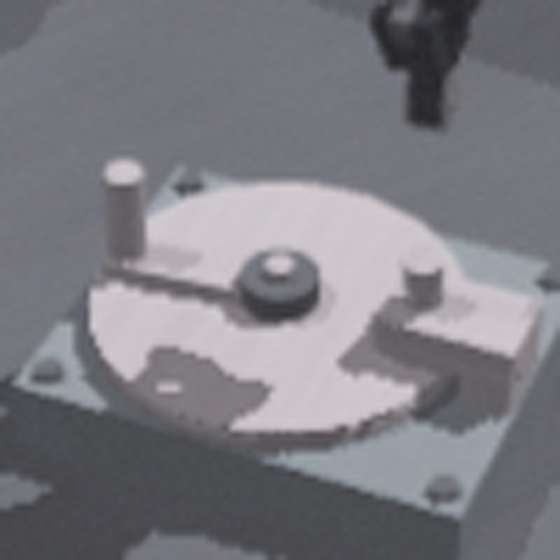

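The shut fingertips (crop ~(425,125)) are above the pin head (422,272), which stands a little proud of the bridge. I'll correct the position and descend.

Call:
servo_tool:
  increments:
    - {"hand": 1,"travel": [1.7,0.5,0],"yaw": 0}
    - {"hand": 1,"travel": [0,0,15],"yaw": 0}
    - {"hand": 1,"travel": [0,0,25],"yaw": 0}
    - {"hand": 1,"travel": [0,0,20],"yaw": 0}
    - {"hand": 1,"travel": [0,0,8],"yaw": 0}
    - {"hand": 1,"travel": [0,0,0],"yaw": 0}

```text
t: 20.95
tcp_pos: [0.5992, 0.1701, 0.1109]
tool_rot: [0.943, 0.333, -0.001, -0.0]
force: [-0.1, -0.8, -0.2]
finger_gap: 0.001
```

```bash
python3 look.py 10
```

```text
21.05 [0.60066221 0.17035266 0.11267248] [-0.41034505  0.79890304  1.32009056] -0.00035773451486665567
```

View pics/scene10z.png

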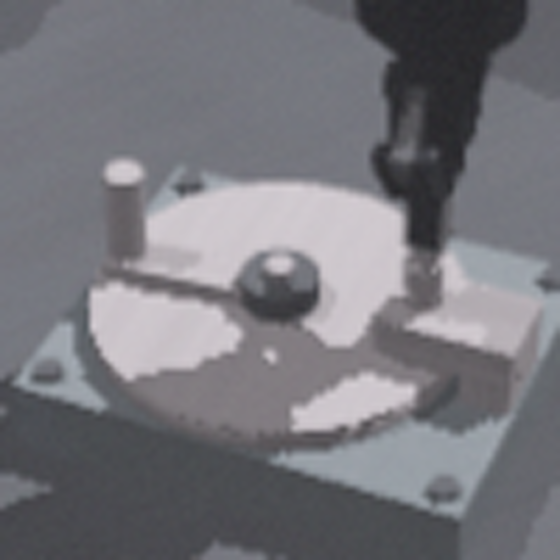

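Call:
servo_tool:
  increments:
    - {"hand": 1,"travel": [0,0,1],"yaw": 0}
    - {"hand": 1,"travel": [0,0,1],"yaw": 0}
    - {"hand": 1,"travel": [0,0,1],"yaw": 0}
    - {"hand": 1,"travel": [0,0,1],"yaw": 0}
    - {"hand": 1,"travel": [0,0,0.5],"yaw": 0}
    - {"hand": 1,"travel": [0,0,0.5],"yaw": 0}
    - {"hand": 1,"travel": [0,0,0],"yaw": 0}

```text
t: 21.75
tcp_pos: [0.6, 0.1703, 0.1069]
tool_rot: [0.943, 0.333, -0.0, -0.0]
force: [-0.0, -0.2, -0.1]
finger_gap: -0.003
```

Call:
servo_tool:
  increments:
    - {"hand": 1,"travel": [0,0,0.5],"yaw": 0}
    - {"hand": 1,"travel": [0,0,0.5],"yaw": 0}
    - {"hand": 1,"travel": [0,0,0.5],"yaw": 0}
    - {"hand": 1,"travel": [0,0,0],"yaw": 0}

```text
t: 22.15
tcp_pos: [0.6003, 0.1705, 0.1059]
tool_rot: [0.943, 0.333, 0.0, 0.0]
force: [-0.8, 1.0, 2.7]
finger_gap: -0.001
```

Call:
servo_tool:
  increments:
    - {"hand": 1,"travel": [0,0,0.5],"yaw": 0}
    - {"hand": 1,"travel": [0,0,0.5],"yaw": 0}
    - {"hand": 1,"travel": [0,0,0],"yaw": 0}

```text
t: 22.45
tcp_pos: [0.6001, 0.1705, 0.1047]
tool_rot: [0.943, 0.333, 0.0, -0.0]
force: [0.4, 0.1, 3.6]
finger_gap: -0.004
```

Call:
servo_tool:
  increments:
    - {"hand": 1,"travel": [0,0,0.5],"yaw": 0}
    - {"hand": 1,"travel": [0,0,0.5],"yaw": 0}
    - {"hand": 1,"travel": [0,0,0],"yaw": 0}

```text
t: 22.75
tcp_pos: [0.6, 0.1705, 0.1035]
tool_rot: [0.943, 0.333, 0.0, -0.0]
force: [-1.4, 0.5, 3.9]
finger_gap: -0.002
```

Call:
servo_tool:
  increments:
    - {"hand": 1,"travel": [0,0,0.5],"yaw": 0}
    - {"hand": 1,"travel": [0,0,0.5],"yaw": 0}
    - {"hand": 1,"travel": [0,0,0.5],"yaw": 0}
    - {"hand": 1,"travel": [0,0,0.5],"yaw": 0}
    - {"hand": 1,"travel": [0,0,0],"yaw": 0}

```text
t: 23.25
tcp_pos: [0.5999, 0.1705, 0.1015]
tool_rot: [0.943, 0.333, -0.0, -0.0]
force: [-1.5, 2.2, 4.3]
finger_gap: -0.0
```

Call:
servo_tool:
  increments:
    - {"hand": 1,"travel": [0,0,0.5],"yaw": 0}
    - {"hand": 1,"travel": [0,0,0.5],"yaw": 0}
    - {"hand": 1,"travel": [0,0,0.5],"yaw": 0}
    - {"hand": 1,"travel": [0,0,0],"yaw": 0}

```text
t: 23.65
tcp_pos: [0.5999, 0.1706, 0.1]
tool_rot: [0.943, 0.333, -0.0, -0.0]
force: [-0.6, 2.0, 6.0]
finger_gap: -0.005
```

Call:
servo_tool:
  increments:
    - {"hand": 1,"travel": [0,0,0.5],"yaw": 0}
    - {"hand": 1,"travel": [0,0,0.5],"yaw": 0}
    - {"hand": 1,"travel": [0,0,0.5],"yaw": 0}
    - {"hand": 1,"travel": [0,0,0],"yaw": 0}

```text
t: 24.05
tcp_pos: [0.5998, 0.1707, 0.0986]
tool_rot: [0.943, 0.333, -0.0, -0.0]
force: [-1.7, 2.2, 5.5]
finger_gap: 0.004
```

Call:
servo_tool:
  increments:
    - {"hand": 1,"travel": [0,0,0.5],"yaw": 0}
    - {"hand": 1,"travel": [0,0,0.5],"yaw": 0}
    - {"hand": 1,"travel": [0,0,0],"yaw": 0}

```text
t: 24.35
tcp_pos: [0.5998, 0.1708, 0.0976]
tool_rot: [0.943, 0.333, -0.0, -0.0]
force: [-1.9, 2.2, 5.0]
finger_gap: -0.001
```

Call:
servo_tool:
  increments:
    - {"hand": 1,"travel": [0,0,0.4],"yaw": 0}
    - {"hand": 1,"travel": [0,0,0.4],"yaw": 0}
    - {"hand": 1,"travel": [0,0,0],"yaw": 0}

```text
t: 24.65
tcp_pos: [0.5998, 0.1709, 0.0971]
tool_rot: [0.943, 0.333, -0.0, -0.0]
force: [-1.5, 2.8, 6.6]
finger_gap: 0.001
```

Call:
servo_tool:
  increments:
    - {"hand": 1,"travel": [0,0,0.4],"yaw": 0}
    - {"hand": 1,"travel": [0,0,0],"yaw": 0}

```text
t: 24.85
tcp_pos: [0.5998, 0.1709, 0.097]
tool_rot: [0.943, 0.333, 0.0, -0.0]
force: [-0.4, 2.7, 8.9]
finger_gap: 0.001
```

Call:
servo_tool:
  increments:
    - {"hand": 1,"travel": [0,0,0.4],"yaw": 0}
    - {"hand": 1,"travel": [0,0,0],"yaw": 0}

```text
t: 25.05
tcp_pos: [0.5999, 0.171, 0.0969]
tool_rot: [0.943, 0.333, 0.0, -0.0]
force: [-2.1, 2.6, 9.3]
finger_gap: -0.002
```

Call:
servo_tool:
  increments:
    - {"hand": 1,"travel": [0,0,0.4],"yaw": 0}
    - {"hand": 1,"travel": [0,0,0],"yaw": 0}

```text
t: 25.25
tcp_pos: [0.5999, 0.171, 0.0968]
tool_rot: [0.943, 0.333, 0.0, -0.0]
force: [-3.1, 2.9, 11.4]
finger_gap: -0.001
```

The tool has stalled at z≈0.097 while the force climbs to 11 N, so the head looks seated (its top should be at 0.096). I'll back off and look.

Call:
servo_tool:
  increments:
    - {"hand": 1,"travel": [0,0,-2],"yaw": 0}
    - {"hand": 1,"travel": [0,0,-10],"yaw": 0}
    - {"hand": 1,"travel": [0,0,-30],"yaw": 0}
    - {"hand": 1,"travel": [0,0,-40],"yaw": 0}
    - {"hand": 1,"travel": [-40,0,-20],"yaw": 0}
    - {"hand": 1,"travel": [-40,0,0],"yaw": 0}
    - {"hand": 1,"travel": [-40,0,0],"yaw": 0}
    - {"hand": 1,"travel": [0,0,0],"yaw": 0}

```text
t: 26.05
tcp_pos: [0.5009, 0.093, 0.197]
tool_rot: [0.943, 0.332, -0.004, -0.001]
force: [0.5, -0.2, -0.4]
finger_gap: 0.001
```

```bash
sed -i 's/265,140,100,100/315,160,50,50/;s/290,170,80,80/265,165,50,50/' look.py; python3 look.py 11
```

```text
26.15 [0.50648011 0.09433268 0.19776629] [ 0.67136911 -0.55857943  0.01804844] -0.0009027411101123734
```

View pics/scene11z.png

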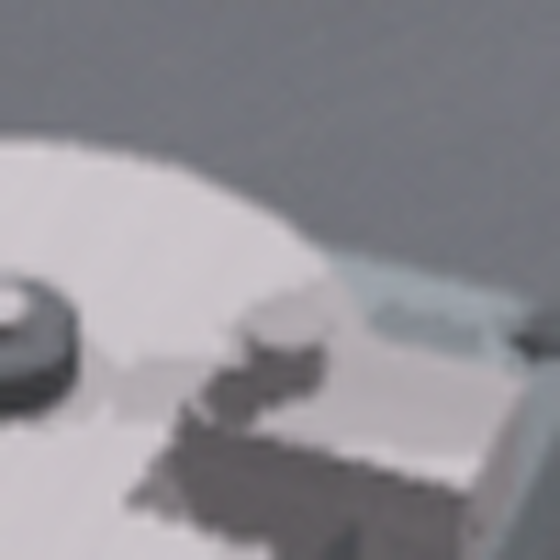

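View pics/top11z.png

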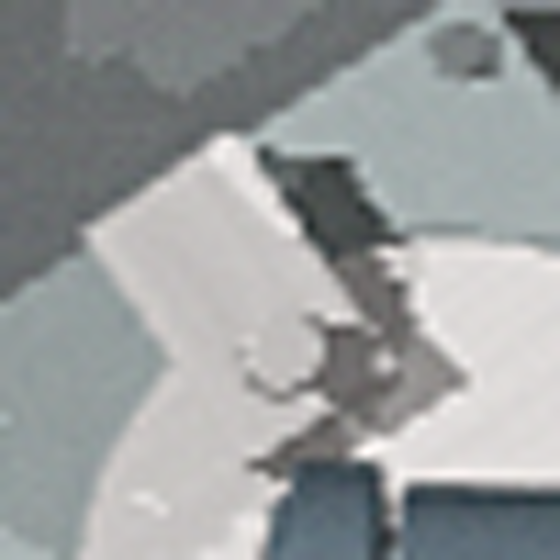

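```bash
python3 - <<'E'
from h import *
import pickle
T,S=pickle.load(open("v0.pkl","rb"))
# calibrate locally: head-top pixel differences, template of head-top bright ellipse, standing(8) / dropped(9) / now(11)
for z in(.122,.106,.0985,.096): print(z,proj(S,[[.599,.17,z]]).round(2))
up=lambda f,x,y,w,h:cv2.resize(cv2.imread(f)[y:y+h,x:x+w],None,fx=10,fy=10,interpolation=cv2.INTER_CUBIC)
cv2.imwrite("pics/cmp.png",np.hstack([up(f"pics/scene{k}.png",328,165,26,42) for k in(8,9,11)]))
E
```

```text
0.122 [[340.8  180.92]]
0.106 [[340.54 185.68]]
0.0985 [[340.42 187.87]]
0.096 [[340.38 188.6 ]]
```

View pics/cmp.png

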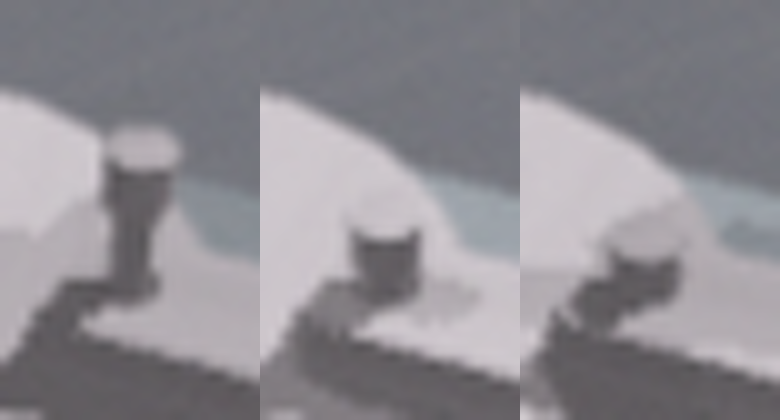

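```bash
python3 - <<'E'
from h import *
s=manip.sense();print(s["t"],s["force"],s["tcp_pos"],s["qd"])
print(manip.sign_off())
E
```

```text
26.15 [ 0.67136911 -0.55857943  0.01804844] [0.50648011 0.09433268 0.19776629] [ 0.02050946  0.02185512 -0.05475847  0.00483308 -0.005064    0.00056233]
the job is handed in; nothing more can be done
None
```

The job is handed in at about 26 s of the 72 s allowed; no verdict was reported. I stood the pin in the guide hole and let it go. Then I turned the disc about 49° clockwise by the crank until the pin dropped, and pressed it home with the shut fingertips.

- **Pin on the blank disc:** the camera showed it standing upright and free between the open fingers.
- **Turning:** the drop showed as a shift of about 6 px in the camera view. I had already queued one more 0.4° crank step before reading that check. The horizontal crank force stayed at about 2 N or less throughout.
- **Pressing home:** the pin slid about 9 mm at roughly 4–6 N, then stopped at z = 0.097 m while the force rose to 11.4 N. The expected height of the head top is 0.096 m. The highest tool force I read while handling the pin was about 12 N, against the 25 N limit.
- **Last pictures:** the head sits on the bridge and the gripper is clear of everything. I moved nothing near the angle, tube or brush.
- **Disagreement:** heights read from head pixels in the scene camera differ from the calibrated projection by up to about 1.5 px, or about 5 mm. So I rely on the stall height and force rise, which put the remaining gap under about 1 mm. I did not re-press to a higher force to confirm that.

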